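# Find the tin that rattles and hold it out

### The job

The steel die of the eyelet press was dropped into one of the three closed wax tins in the wooden rack. Going from left to right, lift each tin clear of the rack, shake it briskly from side to side and seat it back in its own pocket before taking the next. Then take the one that rattles and finish holding it out, still and level, about 20 cm up over the middle of the glass plate on the far side of the desk, for the colleague in the blue chair.

Things in the scene. Friction and masses are not known exactly. Their poses are not given: they have to be found in the camera images.
- tin_left_centre (a point): Centre (half-way up) of the tin that starts in the left pocket, left being +y as the robot sees it; z is its axis. The three tins look the same: round, aluminium, 64 mm wide at the lid, 63 mm below it, 54 mm high. The lid (top 14 mm) is screwed tight: grip across the sides, lid included.
- tin_middle_centre (a point): Centre (half-way up) of the tin that starts in the middle pocket, left being +y as the robot sees it; z is its axis. The three tins look the same: round, aluminium, 64 mm wide at the lid, 63 mm below it, 54 mm high. The lid (top 14 mm) is screwed tight: grip across the sides, lid included.
- tin_right_centre (a point): Centre (half-way up) of the tin that starts in the right pocket, left being +y as the robot sees it; z is its axis. The three tins look the same: round, aluminium, 64 mm wide at the lid, 63 mm below it, 54 mm high. The lid (top 14 mm) is screwed tight: grip across the sides, lid included.
- tin_left: The left tin, origin at the centre of its underside. It weighs 0.11 to 0.41 kg (its wax varies, so weight does not tell). One of the three, any, holds an 120 g steel die, 32 mm wide, that slides up to 26 mm from side to side on the flat wax and knocks on the wall; in the other two nothing moves.
- tin_middle: The middle tin, origin at the centre of its underside. It weighs 0.11 to 0.41 kg (its wax varies, so weight does not tell). One of the three, any, holds an 120 g steel die, 32 mm wide, that slides up to 26 mm from side to side on the flat wax and knocks on the wall; in the other two nothing moves.
- tin_right: The right tin, origin at the centre of its underside. It weighs 0.11 to 0.41 kg (its wax varies, so weight does not tell). One of the three, any, holds an 120 g steel die, 32 mm wide, that slides up to 26 mm from side to side on the flat wax and knocks on the wall; in the other two nothing moves.
- rack: Fixed flat wooden board, 94 x 314 x 18 mm, with three round pockets in a row along its y axis (+y end at the left), each 70 mm wide, 8 mm deep, 105 mm apart; the floor of a pocket is 10 mm above the desk. A seated tin stands 46 mm out of the board. Origin at the centre of its underside.
- pocket_left (a point): Where the centre (half-way up) of the left tin is when it is seated in its pocket: on the pocket's axis, 37 mm above the desk. z up, y along the rack.
- pocket_middle (a point): Where the centre (half-way up) of the middle tin is when it is seated in its pocket: on the pocket's axis, 37 mm above the desk. z up, y along the rack.
- pocket_right (a point): Where the centre (half-way up) of the right tin is when it is seated in its pocket: on the pocket's axis, 37 mm above the desk. z up, y along the rack.
- glass_mid (a point): Middle of the top face of a fixed, greenish glass plate, 90 x 150 x 8 mm (long side along its y), lying flat on the far side of the desk before the blue chair. z up. 
- timber_box: Obstacle: open timber tool box, fixed, at the right of the rack; about 160 x 270 mm (long side along its y) and 0.12 m high; origin near the middle of its underside.
- eyelet_press: Obstacle: dark green eyelet press, fixed, behind the rack at the left. Its wooden base reaches 118 mm to -x, 82 mm to +x and 58 mm to either side of the origin in its own frame and is 40 mm high; the upright part, within 30 mm of its x axis, is 0.26 m high, and a thin lever rises from it up and back to 0.43 m.
- spool: Bystander: standing spool of pale thread, 51 x 77 x 52 mm, origin at its underside. Leave it where it is.
- block: Bystander: brown sanding block, 41 x 76 x 25 mm, origin at its underside. Leave it where it is.
- wax: Bystander: yellow block of thread wax, 35 x 55 x 18 mm, origin at its underside. Leave it where it is.
There are look-alikes about, which are no part of the job. Leave any orange or purple look-alike of the tin_right alone.

How it is judged:
On the way, in this order (a step that is already met when the one before it is completed fails the run):
1. the left tin swings briskly aside, clear of the rack, while the other two stand in their pockets (height (world z) of tin_left_centre above 0.075 m and ((linear speed of tin_left above 0.12 m/s and horizontal distance between tin_left_centre and pocket_left above 0.008 m) or angular speed of tin_left above 0.9 rad/s) and distance between tin_middle_centre and pocket_middle below 0.009 m and distance between tin_right_centre and pocket_right below 0.009 m).
2. the left tin checks, still lifted (height (world z) of tin_left_centre above 0.075 m and linear speed of tin_left below 0.06 m/s and angular speed of tin_left below 0.45 rad/s and distance between tin_middle_centre and pocket_middle below 0.009 m and distance between tin_right_centre and pocket_right below 0.009 m).
3. the left tin swings briskly back, still lifted (all of step 1).
4. the middle tin swings briskly aside, clear of the rack, while the other two stand in their pockets (height (world z) of tin_middle_centre above 0.075 m and ((linear speed of tin_middle above 0.12 m/s and horizontal distance between tin_middle_centre and pocket_middle above 0.008 m) or angular speed of tin_middle above 0.9 rad/s) and distance between tin_left_centre and pocket_left below 0.009 m and distance between tin_right_centre and pocket_right below 0.009 m).
5. the middle tin checks, still lifted (height (world z) of tin_middle_centre above 0.075 m and linear speed of tin_middle below 0.06 m/s and angular speed of tin_middle below 0.45 rad/s and distance between tin_left_centre and pocket_left below 0.009 m and distance between tin_right_centre and pocket_right below 0.009 m).
6. the middle tin swings briskly back, still lifted (all of step 4).
7. the right tin swings briskly aside, clear of the rack, while the other two stand in their pockets (height (world z) of tin_right_centre above 0.075 m and ((linear speed of tin_right above 0.12 m/s and horizontal distance between tin_right_centre and pocket_right above 0.008 m) or angular speed of tin_right above 0.9 rad/s) and distance between tin_left_centre and pocket_left below 0.009 m and distance between tin_middle_centre and pocket_middle below 0.009 m).
8. the right tin checks, still lifted (height (world z) of tin_right_centre above 0.075 m and linear speed of tin_right below 0.06 m/s and angular speed of tin_right below 0.45 rad/s and distance between tin_left_centre and pocket_left below 0.009 m and distance between tin_middle_centre and pocket_middle below 0.009 m).
9. the right tin swings briskly back, still lifted (all of step 7).
At the end, for the whole second after the job is handed in: The tin with the die in it is in the gripper, its centre within 50 mm sideways of the glass plate's middle and 0.12 to 0.32 m above the desk, tilt under 0.2 rad, slower than 0.03 m/s; the other two at rest in their own pockets (within 7 mm, tilt under 0.08 rad) (((distance between die and tin_left_centre below 0.035 m and horizontal distance between tin_left_centre and glass_mid below 0.05 m and height (world z) of tin_left_centre between 0.12 and 0.32 m and angle between tin_left_centre's own z axis and vertical below 0.2 rad and linear speed of tin_left below 0.03 m/s and contact force between tin_left and the fingers above 1 N and distance between tin_middle_centre and pocket_middle below 0.007 m and angle between each of tin_middle_centre, tin_right_centre's own z axis and vertical below 0.08 rad and linear speed of each of tin_middle, tin_right below 0.02 m/s and distance between tin_right_centre and pocket_right below 0.007 m) or (distance between die and tin_middle_centre below 0.035 m and horizontal distance between tin_middle_centre and glass_mid below 0.05 m and height (world z) of tin_middle_centre between 0.12 and 0.32 m and angle between tin_middle_centre's own z axis and vertical below 0.2 rad and linear speed of tin_middle below 0.03 m/s and contact force between tin_middle and the fingers above 1 N and distance between tin_left_centre and pocket_left below 0.007 m and angle between each of tin_left_centre, tin_right_centre's own z axis and vertical below 0.08 rad and linear speed of each of tin_left, tin_right below 0.02 m/s and distance between tin_right_centre and pocket_right below 0.007 m) or (distance between die and tin_right_centre below 0.035 m and horizontal distance between tin_right_centre and glass_mid below 0.05 m and height (world z) of tin_right_centre between 0.12 and 0.32 m and angle between tin_right_centre's own z axis and vertical below 0.2 rad and linear speed of tin_right below 0.03 m/s and contact force between tin_right and the fingers above 1 N and distance between tin_left_centre and pocket_left below 0.007 m and angle between each of tin_left_centre, tin_middle_centre's own z axis and vertical below 0.08 rad and linear speed of each of tin_left, tin_middle below 0.02 m/s and distance between tin_middle_centre and pocket_middle below 0.007 m))); the arm keeps its last pose, push and grip.
It fails at once if a bystander is moved more than 25 mm (distance of any of spool, block, wax from where it was at the start of the episode above 0.025 m).
It also fails if it takes over 72 s, if anything falls off the work surface, if the arm or the gripper's body presses on something with over 40 N, if the wrist force passes 120 N, or if a joint passes its speed limit or range.

### The arm

A 6-joint arm with a two-finger parallel gripper is mounted at the origin on the work surface; the furniture and walls round the work are solid. World frame = base frame: x ahead of the robot, y to its left, z up, the work surface at z = 0. Lengths are in m, angles in rad, forces in N, time in s.
With the tool pointing down it reaches from about 0.375 to 0.9 m from the base axis. Payload 3.1 kg.
Tool frame: the origin (TCP) lies midway between the tips of the shut fingers; the grasp point (between the pads) lies robot.grip_point_offset behind it (robot.grip_point_offset is the distance from the TCP to the grasp point, in m); z points along the fingers, y is the direction in which the jaws open and shut (so a half turn about z gives the same grasp; the last joint's range is limited). The gripper opens to 87 mm and grips with 3 to 60 N. Pads are 19 mm wide; open, the fingers measure 117 mm over their backs; the gripper's body (75 mm by 190 mm) begins 51 mm behind the grasp point.
Start: joints at [-1.365, 0.527, 1.433, -0, 1.181, -0.178], TCP at [0.235, -0.579, 0.223] pointing down, gripper open.
Joint ranges: [-3.08, 3.08], [-0.75, 2.2], [0.22, 2.44], [-1.43, 4.57], [0, 2.65], [-2.85, 2.85]. Speed limits (rad/s): [2.79, 2.79, 3.14, 3.14, 3.14, 3.14].

### API

Orientations are given as a unit quaternion [x, y, z, w].
In Python, from rig import robot, cams, hand_in gives the robot as it stands. The module is installed in compiled form; this text tells all that it offers.
- The arm moves only by the tool send_rows, never from a script. Its argument "steps" is one flat list of numbers, 5 for each row, row after row: the finger opening in m, from 0 to 0.087, then the shift along the tool's x, y, z in m, then the turn about the tool's z in rad. A call has 1 to 8 rows; each row is the pose to reach, as a shift and turn from the pose measured when the call began, along the tool's axes at that moment; what a row does not reach only later rows make up. A row lasts 1/8 s, in which the tool goes at most 62.5 mm and 10.7 degrees, less where a joint would pass 70% of its speed; a pose out of reach is approached as far as the arm can. A call with a gripper value outside its range is refused whole. The fingers move at their own pace and stop on an object; "force" is the grip in N (left out, the last holds). Time passes only in rows, so rows that repeat a pose let the fingers close. It gives the time, the measured TCP pose, the force and the opening at its end, in the units of the state.
- robot.get_obs(): the state, without advancing time (a new reading comes with each control period).
- cams.camera(name): name is "side" or "top"; returns a dict with "color" (480x640x3 uint8, red, green, blue), "range_z" (480x640 float32, m along the optical axis (not along the pixel's ray), 0 where there is no reading), "intrinsics" (3x3 intrinsics, pixels), "k1" (the pictures are not rectified: a ray, as slopes to the right and down, at radius r is drawn at 1 + k1 r^2 times it, then the intrinsics apply), "extrinsics" (4x4, takes a point from camera to world coordinates). Camera axes: x right, y down, z forward; pixel columns grow to the right and rows downward; lengths in m; the calibration is good to about 2 mm. A picture is of the moment at which its call begins.
- hand_in(): hands the job in, once; it reports no verdict.
The state is a dict: "time": time; "q": joint angles; "joint_velocities": joint speeds; "joint_torque": joint torques, N m; "position": TCP position; "tool_rot": TCP orientation; "ft_force": force on the tool from outside, world axes, zero at the start; "moment": the same for the moment, N m; "grip_width": finger opening in m.
Only numpy, scipy, OpenCV 4.12 (cv2) and the standard library are available. Lean on these libraries where they do the work, as an engineer would, in place of code of your own. Each camera call takes 0.05 s, during which the arm holds its last target.

## Working session

There is one attempt and no reset: what is moved stays moved. The work goes in short steps, Python scripts to look and compute and a tool call to move; the robot and the scene stay as the last step left them, time stands still between calls to the robot, and variables do not carry over. Pictures are saved under pics/ and viewed, and the job is handed in when it is done.

Besides the shell and the picture viewer there is one more tool, called as a command line: name --argument value ..., lists and objects as JSON in quotes. send_rows: Moves the arm, as the interface text tells. Its arguments: {"type":"object","properties":{"steps":{"type":"array","items":{"type":"number"}},"force":{"type":"number"}},"required":["steps"]}

```bash
mkdir -p pics
python3 - <<'E'
from rig import robot,cams
import cv2,numpy as np
print(robot.get_obs()); print(robot.grip_point_offset)
for n in ("side","top"):
    c=cams.camera(n); cv2.imwrite(f"pics/{n}0.png",c["color"][:,:,::-1]); np.savez(f"{n}0.npz",**c)
    print(n,c["intrinsics"],c["k1"],c["extrinsics"])
E
```

```text
{'time': 0.0, 'q': array([-1.36455147e+00,  5.28471945e-01,  1.43391841e+00, -2.23530819e-05,
        1.18138599e+00, -1.78491643e-01]), 'joint_velocities': array([ 0.00023535,  0.00055745, -0.0010219 , -0.00019115,  0.00027288,
       -0.00011127]), 'joint_torque': array([-4.20267752e-04, -4.40047002e+01, -1.76592278e+01,  6.33082073e-02,
        5.82564413e-02, -1.65262727e-04]), 'position': array([ 0.23444382, -0.5785632 ,  0.22156296]), 'tool_rot': array([ 9.81552818e-01,  1.91188056e-01, -2.54847962e-05, -1.09159835e-03]), 'ft_force': array([ 0.69075478, -0.02141992, -0.3192617 ]), 'moment': array([-0.01123463, -0.02106804,  0.01975969]), 'grip_width': 0.08657227922450526}
0.0187
side [[523.92572751   0.         318.02533312]
 [  0.         523.92572751 230.6088086 ]
 [  0.           0.           1.        ]] -0.14566253199403018 [[-0.83351633 -0.27479906  0.47930785 -0.1117513 ]
 [-0.55234139  0.43490235 -0.71118137  0.80975814]
 [-0.01302014 -0.85752284 -0.5142811   0.64058805]
 [ 0.          0.          0.          1.        ]]
top [[462.45438016   0.         315.7236591 ]
 [  0.         462.45438016 240.67164507]
 [  0.           0.           1.        ]] -0.08158450641188847 [[-1.75155677e-02 -9.95734441e-01  9.05876772e-02  3.27849616e-01]
 [-9.99846587e-01  1.74362307e-02 -1.66717059e-03  4.27998000e-02]
 [ 8.05515360e-05 -9.06029813e-02 -9.95887089e-01  1.06439525e+00]
 [ 0.00000000e+00  0.00000000e+00  0.00000000e+00  1.00000000e+00]]
```

View pics/side0.png

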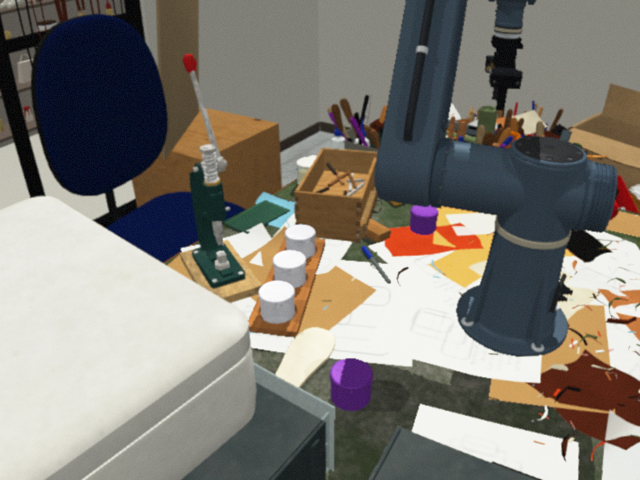

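View pics/top0.png

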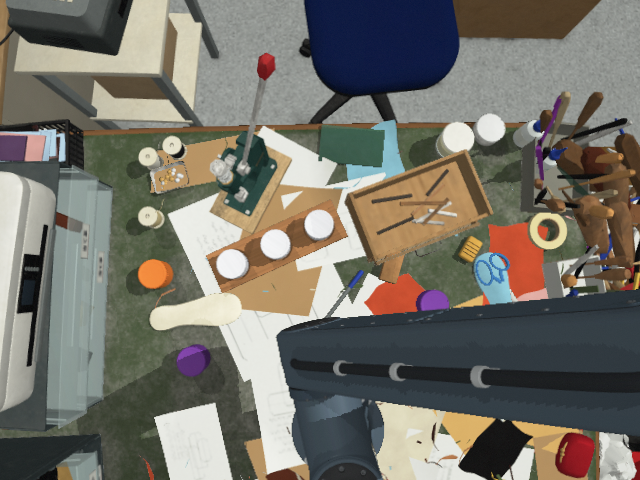

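```bash
cat > h.py <<'E'
import numpy as np,cv2
def ray(c,u,v):
    K=c["intrinsics"];k=float(c["k1"])
    p=cv2.undistortPoints(np.array([[[u,v]]],float),K,np.array([k,0,0,0,0.]))[0,0]
    return np.array([p[0],p[1],1.])
def onz(c,u,v,z):
    E=c["extrinsics"];d=E[:3,:3]@ray(c,u,v);o=E[:3,3]
    return o+d*(z-o[2])/d[2]
def dep(c,u,v):
    r=c["range_z"][int(round(v)),int(round(u))]
    return (c["extrinsics"]@np.r_[ray(c,u,v)*r,1])[:3]
def cloud(c):
    h,w=c["range_z"].shape
    uv=np.stack(np.meshgrid(np.arange(w),np.arange(h)),-1).reshape(-1,1,2).astype(float)
    p=cv2.undistortPoints(uv,c["intrinsics"],np.array([float(c["k1"]),0,0,0,0]))[:,0]
    r=c["range_z"].reshape(-1,1)
    P=np.c_[p,np.ones(len(p))]*r
    return (P@c["extrinsics"][:3,:3].T+c["extrinsics"][:3,3]).reshape(h,w,3)
E
python3 - <<'E'
import numpy as np,cv2
from h import *
c=dict(np.load("top0.npz"))
im=c["color"][:,:,::-1]
def crop(x0,y0,x1,y1,s,n): cv2.imwrite(n,cv2.resize(im[y0:y1,x0:x1],None,fx=s,fy=s,interpolation=cv2.INTER_CUBIC))
crop(195,185,355,305,5,"pics/c1.png")
crop(300,110,500,260,4,"pics/c2.png")
X=cloud(c)
for u,v in [(232,265),(275,244),(319,224),(352,145),(330,145),(375,145),(240,190),(151,217),(392,265),(470,249),(433,303),(155,275),(547,230),(245,160),(220,215)]:
    print(u,v,X[v,u].round(4))
E
```

```text
232 265 [0.3691 0.2237 0.0631]
275 244 [0.4133 0.1299 0.0621]
319 224 [0.4554 0.0333 0.0623]
352 145 [ 0.6479 -0.048   0.0082]
330 145 [0.6478 0.0037 0.0111]
375 145 [ 0.6456 -0.1015  0.0132]
240 190 [0.5309 0.2036 0.0776]
151 217 [0.4794 0.4078 0.0523]
392 265 [ 0.3644 -0.1298  0.0244]
470 249 [ 0.3977 -0.3117  0.0183]
433 303 [ 0.2788 -0.2122  0.0546]
155 275 [0.3501 0.3973 0.0511]
547 230 [ 0.44   -0.5046  0.0041]
245 160 [0.5432 0.1625 0.2762]
220 215 [0.4851 0.2582 0.0237]
```

View pics/c1.png

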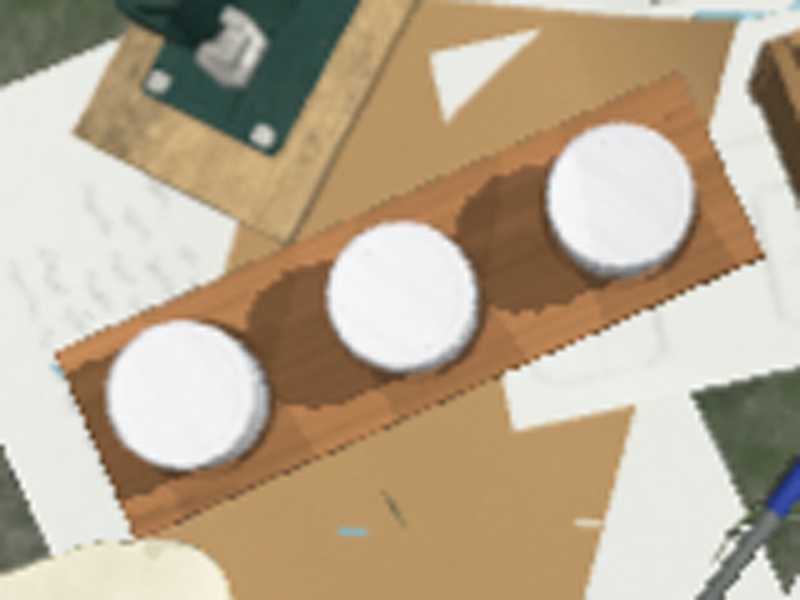

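View pics/c2.png

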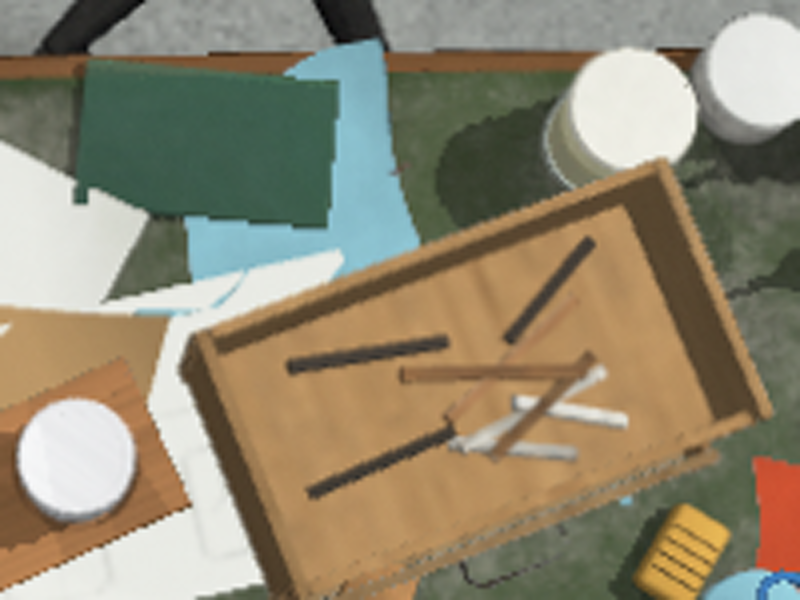

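Run:
```python
import numpy as np,cv2
from h import *
c=dict(np.load("top0.npz")); X=cloud(c)
im=c["color"].astype(int)
for u,v in [(231,264),(275.6,244.4),(319.2,224.6)]:
    print("onz",onz(c,u,v,.064).round(4))
    m=np.zeros((480,640),np.uint8); 
    mm=(X[...,2]>.055)&(X[...,2]<.075); uu,vv=np.meshgrid(np.arange(640),np.arange(480))
    mm&=np.hypot(uu-u,vv-v)<22
    P=np.array([onz(c,a,b,.064) for a,b in zip(uu[mm],vv[mm])])
    (cx,cy),r=cv2.minEnclosingCircle(P[:,:2].astype(np.float32)); print(cx,cy,r,P.mean(0),len(P))
    b=(im.min(2)>175)&(np.hypot(uu-u,vv-v)<18); P=np.array([onz(c,a,bb,.064) for a,bb in zip(uu[b],vv[b])]); print("bright",P.mean(0),np.sqrt(len(P)))
R=[onz(c,195+a/5,185+b/5,.018)[:2] for a,b in [(55,355),(680,72),(762,255),(135,540)]]
R=np.array(R);print(R.round(4),R.mean(0)); 
d=(R[0]-R[1]+R[3]-R[2])/2; print(np.linalg.norm(d),np.linalg.norm(R[0]-R[3]),np.linalg.norm(R[1]-R[2]),d/np.linalg.norm(d),np.arctan2(-d[0],d[1]))
d/=np.linalg.norm(d)
for s in (1,0,-1): print("pocket",R.mean(0)+s*.105*d)
G=np.array([onz(c,300+a/4,110+b/4,.008)[:2] for a,b in [(90,62),(338,80),(327,227)]]);print(G, (G[0]+G[2])/2)
for v in range(100,200,4):pass
# height map obstacles
for n,(x0,y0,x1,y1) in dict(box=(340,150,500,280),press=(200,60,300,240)).items():
    P=X[y0:y1,x0:x1].reshape(-1,3)
    for z0 in (.03,.1,.2,.3):
        q=P[P[:,2]>z0]; 
        if len(q): print(n,z0,np.percentile(q,[1,99],axis=0).round(3).tolist())
```

```text
onz [0.3713 0.2257 0.064 ]
0.3725401759147644 0.22650974988937378 0.032572925090789795 [0.37241929 0.22615326 0.064     ] 672
bright [0.37272455 0.22496966 0.064     ] 26.5329983228432
onz [0.4122 0.1284 0.064 ]
0.4142710566520691 0.13082897663116455 0.03280897065997124 [0.41404508 0.13087146 0.064     ] 689
bright [0.41392164 0.12996522 0.064     ] 26.019223662515376
onz [0.4539 0.0329 0.064 ]
0.45556989312171936 0.03486640378832817 0.03229432925581932 [0.45543722 0.03486499 0.064     ] 681
bright [0.45615703 0.03405256 0.064     ] 25.495097567963924
[[ 0.3924  0.2913]
 [ 0.5174  0.0044]
 [ 0.4324 -0.0312]
 [ 0.3081  0.2548]] [0.41257351 0.12982892]
0.31244226599559066 0.09188996494993901 0.0921063867115921 [-0.3991052   0.91690514] 0.4105407427466912
pocket [0.37066747 0.22610396]
pocket [0.41257351 0.12982892]
pocket [0.45447956 0.03355388]
[[ 0.69646837  0.02026713]
 [ 0.68339711 -0.12589737]
 [ 0.59465118 -0.11625915]] [ 0.64555978 -0.04799601]
box 0.03 [[0.371, -0.32, 0.04], [0.596, -0.028, 0.121]]
box 0.1 [[0.328, -0.325, 0.101], [0.597, 0.043, 1.064]]
box 0.2 [[0.328, 0.043, 1.064], [0.328, 0.043, 1.064]]
box 0.3 [[0.328, 0.043, 1.064], [0.328, 0.043, 1.064]]
press 0.03 [[0.328, 0.043, 0.034], [0.646, 0.236, 1.064]]
press 0.1 [[0.328, 0.043, 0.118], [0.648, 0.218, 1.064]]
press 0.2 [[0.328, 0.043, 0.204], [0.648, 0.218, 1.064]]
press 0.3 [[0.328, 0.043, 0.3], [0.649, 0.216, 1.064]]
```

```bash
cat >> h.py <<'E'
def goal(x,y,z,yaw=None):
    """tool-frame shift from present TCP to world point; yaw=world angle of the jaw axis (mod pi)"""
    from rig import robot
    from scipy.spatial.transform import Rotation as Ro
    o=robot.get_obs(); R=Ro.from_quat(o["tool_rot"]).as_matrix()
    d=R.T@(np.array([x,y,z])-o["position"])
    t=None
    if yaw is not None:
        a=np.arctan2(R[1,1],R[0,1]); t=-((yaw-a+np.pi/2)%np.pi-np.pi/2) # tool z down
    print("t",round(o["time"],2),"pos",o["position"].round(4),"q",o["q"].round(2),"w",round(o["grip_width"],4),"tilt",np.arccos(-R[2,2]).round(4))
    print(" shift",d.round(4),"turn",t)
E
python3 - <<'E'
import numpy as np,cv2
from h import *
c=dict(np.load("top0.npz")); X=cloud(c)
B=np.array([onz(c,300+a/4,110+b/4,.12)[:2] for a,b in [(190,360),(290,600),(660,160),(770,410)]]);print("box",B)
print("pressbase",[onz(c,195+a/5,185+b/5,.04)[:2].round(3).tolist() for a,b in [(75,130),(288,242),(420,0)]])
# tin frames distance: height map 5cm cells
s=dict(np.load("side0.npz")); Y=cloud(s)
P=np.r_[X.reshape(-1,3)[c["range_z"].ravel()>0],Y.reshape(-1,3)[s["range_z"].ravel()>0]]
P=P[(P[:,2]<.6)]
for x in np.arange(.75,.2,-.05):
    print("%.2f"%x,*["%5.0f"%(1000*np.percentile(q[:,2],99)) if len(q:=P[(abs(P[:,0]-x)<.025)&(abs(P[:,1]-y)<.025)])>3 else "   --" for y in np.arange(.4,-.75,-.05)])
u=np.array([.917,.4]);a=np.array([-.4,.917])
t=np.array([.455,.0345])
for bb in B: print(((bb-t)@a).round(3),((bb-t)@u).round(3))
goal(.45,-.15,.25,-1.16)
E
```

```text
box [[ 0.49709653 -0.02600435]
 [ 0.37202422 -0.07421123]
 [ 0.60062774 -0.2776015 ]
 [ 0.46635715 -0.32893732]]
pressbase [[0.492, 0.278], [0.44, 0.182], [0.548, 0.122]]
0.75    --    --    --    --    --    --    --    --    --    --    --    --    --    --    --    --    --    --    --    --    --    --    --
0.70     6     5     6     5     5     9     6     7    13    12    11    14     6    68    69    40    39    94   154   164    --    --    --
0.65    55    55     8     7    38   412   434    10    13    13    12     9     6    72    72    40   186   188   103   112   172    69    74
0.60    55    51     7    24   231   383   391    10    19    11    12     7   119   119   119     6   164   174   135   110   153    83    65
0.55    17    15    10   213   304   317    23     9    24   118   119   120   119    99   119     6   137   134   102   115   183   126    38
0.50    55    24    24   211   304   259    21    67    80   119    97    97   100    93   119   117   133   173   158   157   152   111    33
0.45    55    22    13    24    26    67    67    67    67   119    72 
[... 151 characters left out ...]
107    49    22    21    12    21    22   147    87    51    43
0.35    58    54    19    66    66    21    23    19     8    37    81    29     7     7    18    14    13     9   117   129   159    35    28
0.30    54    12    12    20    11     9     8     8    12   598   599   599    57    57     7    13    13     9   146   490   332   335    16
0.25    14    13    13    13    11     8   351   434   537   599   600     9    56    57     7    13     9    --   391   493   451   206    --
-0.072 0.014
-0.066 -0.12
-0.344 0.009
-0.338 -0.135
t 0.1 pos [ 0.2345 -0.5786  0.2217] q [-1.36  0.53  1.43 -0.    1.18 -0.18] w 0.087 tilt 0.0019
 shift [ 0.3607 -0.3164 -0.0276] turn -0.02595414509163141
```

send_rows --steps '[0.087,0,0,-0.06,0,0.087,0.04,-0.035,-0.09,-0.026,0.087,0.09,-0.08,-0.09,-0.026,0.087,0.14,-0.12,-0.09,-0.026,0.087,0.19,-0.165,-0.09,-0.026,0.087,0.24,-0.21,-0.09,-0.026,0.087,0.29,-0.255,-0.09,-0.026,0.087,0.34,-0.3,-0.09,-0.026]' --force 30

```text
time: 1.1
position: [0.4263, -0.1939, 0.3122]
tool_rot: [0.979, 0.204, -0.0, -0.001]
ft_force: [1.4, -0.1, 0.6]
grip_width: 0.0869
```

Run:
```python
from h import *
from rig import robot
print(robot.get_obs()["moment"],robot.get_obs()["ft_force"])
goal(.372,.226,.15,-1.16)
```

```text
[-0.00436116 -0.04481705  0.00722755] [ 1.41003703 -0.09897741  0.55095807]
t 1.1 pos [ 0.4263 -0.1939  0.3122] q [-0.67  0.21  1.69  0.    1.25  0.49] w 0.0869 tilt 0.0021
 shift [ 0.1176 -0.4064  0.163 ] turn -0.0004940329843676761
```

send_rows --steps '[0.087,0.017,-0.058,0.0,0,0.087,0.035,-0.12,0.02,0,0.087,0.053,-0.18,0.05,0,0.087,0.07,-0.24,0.08,0,0.087,0.088,-0.3,0.11,0,0.087,0.105,-0.36,0.14,0,0.087,0.118,-0.406,0.16,0,0.087,0.118,-0.406,0.18,0]'

```text
time: 2.1
position: [0.3719, 0.2285, 0.1323]
tool_rot: [0.979, 0.206, 0.0, -0.001]
ft_force: [0.0, -0.3, -0.4]
grip_width: 0.0869
```

Run:
```python
from h import *
from rig import robot,cams
goal(.372,.226,.15,-1.16)
c=cams.camera("top"); cv2.imwrite("pics/t1.png",cv2.resize(c["color"][130:330,140:400,::-1],None,fx=3,fy=3))
c=cams.camera("side"); cv2.imwrite("pics/s1.png",c["color"][:,:,::-1])
goal(.372,.226,.032,-1.16)
```

```text
t 2.1 pos [0.3719 0.2285 0.1323] q [0.29 0.44 1.98 0.   0.72 1.45] w 0.0869 tilt 0.0027
 shift [-0.0009  0.0023 -0.0177] turn 0.0034823776306838194
t 2.2 pos [0.3699 0.227  0.1308] q [0.29 0.44 1.99 0.   0.72 1.44] w 0.0874 tilt 0.0065
 shift [0.0021 0.002  0.0988] turn 0.0035916581965445005
```

View pics/t1.png

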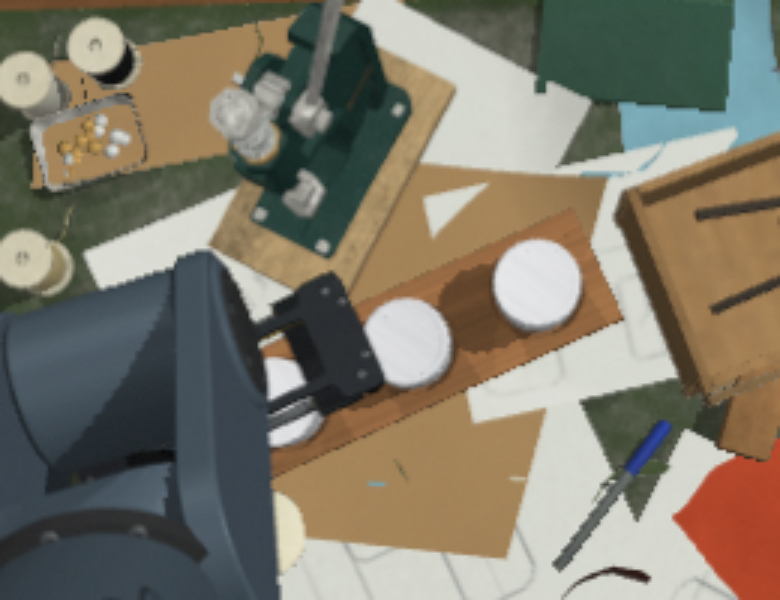

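View pics/s1.png

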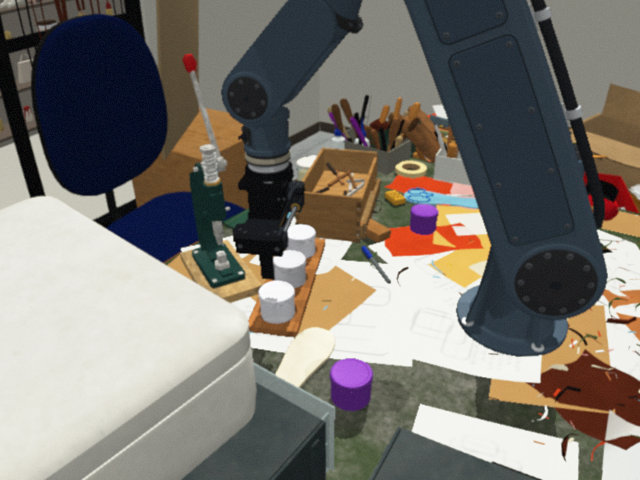

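```bash
cat >> h.py <<'E'
def proj(c,P):
    E=np.linalg.inv(c["extrinsics"]); p=cv2.projectPoints(np.array([P],float),cv2.Rodrigues(E[:3,:3])[0],E[:3,3],c["intrinsics"],np.array([float(c["k1"]),0,0,0,0]))[0]
    return p.ravel().round(1)
E
python3 - <<'E'
from h import *
from rig import robot,cams
c=cams.camera("side"); t=cams.camera("top")
cv2.imwrite("pics/s2.png",cv2.resize(c["color"][200:340,200:350,::-1],None,fx=5,fy=5,interpolation=cv2.INTER_CUBIC)[:600])
p=robot.get_obs()["position"]; a=np.array([-.4,.917,0])
for k in (0,.0435,-.0435): print((proj(c,p+k*a)-[200,200])*5)
for n,q in dict(l=(.372,.226),m=(.4138,.130),r=(.4553,.0345)).items(): print(n,(proj(c,[*q,.064])-[200,200])*5,proj(t,[*q,.064]))
goal(.372,.226,.032,-1.16)
E
```

```text
[377.  292.5]
[345.5 364.5]
[406. 226.]
l [387.5 451. ] [230.9 263.7]
m [450.5 291. ] [274.9 243.7]
r [503.5 156.5] [318.5 224. ]
t 2.3 pos [0.3721 0.2257 0.1328] q [0.29 0.43 1.98 0.   0.72 1.44] w 0.0874 tilt 0.0024
 shift [ 2.000e-04 -1.000e-04  1.008e-01] turn 0.0007708950747356003
```

View pics/s2.png

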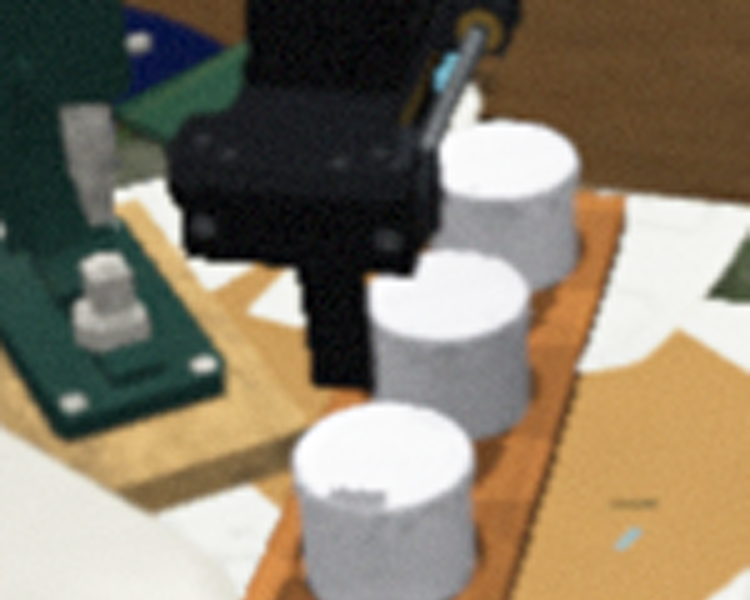

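send_rows --steps '[0.087,0,0,0.04,0,0.087,0,0,0.075,0,0.087,0,0,0.095,0,0.087,0,0,0.1,0,0.06,0,0,0.1,0,0.055,0,0,0.1,0,0.055,0,0,0.1,0,0.055,0,0,0.1,0]' --force 30

```text
time: 3.3
position: [0.3724, 0.226, 0.0336]
tool_rot: [0.979, 0.205, 0.0, -0.001]
ft_force: [-0.2, -0.9, 6.0]
grip_width: 0.0631
```

Run:
```python
from h import *
from rig import robot,cams
goal(.372,.226,.032,-1.16)
c=cams.camera("side")
cv2.imwrite("pics/s3.png",cv2.resize(c["color"][200:340,200:350,::-1],None,fx=4,fy=4,interpolation=cv2.INTER_CUBIC)[:600])
goal(.372,.226,.032,-1.16); print(robot.get_obs()["ft_force"],robot.get_obs()["moment"])
```

```text
t 3.3 pos [0.3724 0.226  0.0336] q [0.29 0.65 2.05 0.   0.44 1.44] w 0.0631 tilt 0.0018
 shift [-0.0004 -0.0002  0.0016] turn 0.0011442951617675057
t 3.35 pos [0.3724 0.226  0.0336] q [0.29 0.65 2.05 0.   0.44 1.44] w 0.0631 tilt 0.0018
 shift [-0.0004 -0.0002  0.0016] turn 0.0010784315901173347
[ 0.58196514 -1.48201977  6.38298549] [-0.01435192  0.00244749 -0.03692882]
```

View pics/s3.png

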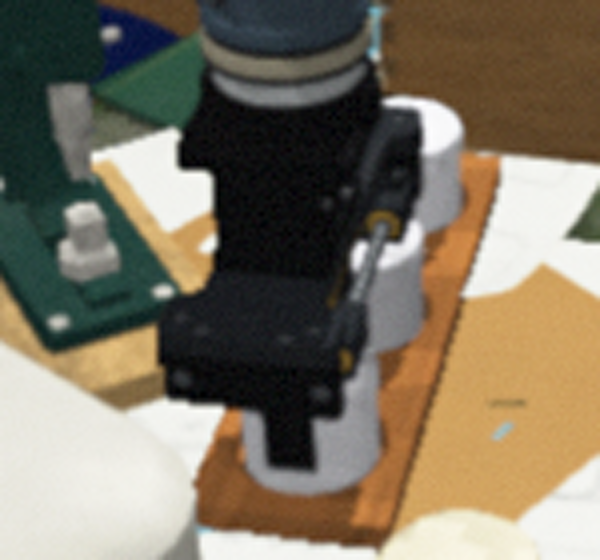

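send_rows --steps '[0.055,0,0,-0.02,0,0.055,0,0,-0.05,0,0.055,0,0,-0.08,0,0.055,0,0,-0.1,0,0.055,0,0,-0.1,0,0.055,0,0,-0.1,0]' --force 35

```text
time: 4.1
position: [0.3717, 0.2256, 0.133]
tool_rot: [0.979, 0.205, -0.001, -0.001]
ft_force: [-0.0, -1.0, -1.3]
grip_width: 0.0629
```

```bash
cat >> h.py <<'E'
def stat(n=8,name="x"):
    from rig import robot,cams
    from scipy.spatial.transform import Rotation as Ro
    F=[];M=[]
    for i in range(n):
        c=cams.camera("side"); o=robot.get_obs(); R=Ro.from_quat(o["tool_rot"]).as_matrix()
        F.append(o["ft_force"]);M.append(o["moment"])
    F=np.array(F);M=np.array(M)
    print("F",F.mean(0).round(3),"sd",F.std(0).round(3)); print("M world",M.mean(0).round(4),"sd",M.std(0).round(4)); print("M tool",(R.T@M.mean(0)).round(4))
    cv2.imwrite(f"pics/{name}.png",c["color"][:,:,::-1])
    return M
E
python3 - <<'E'
from h import *
stat(8,"s4"); goal(.372,.226,.032,-1.16)
E
```

```text
F [-0.013  0.036 -1.964] sd [0.661 0.518 0.418]
M world [0.0045 0.0115 0.0058] sd [0.0391 0.027  0.0237]
M tool [ 0.0088 -0.0087 -0.0058]
t 4.5 pos [0.3723 0.2257 0.1332] q [0.29 0.43 1.98 0.   0.72 1.44] w 0.0631 tilt 0.0018
 shift [-1.000e-04 -2.000e-04  1.012e-01] turn 0.001032639013613057
```

send_rows --steps '[0.055,0,0.06,0,0,0.055,0,0.06,0,0,0.055,0,0.06,0,0,0.055,0,0.06,0,0]'

```text
time: 5.0
position: [0.3955, 0.1713, 0.133]
tool_rot: [0.979, 0.205, -0.001, -0.001]
ft_force: [-0.1, 0.6, -1.7]
grip_width: 0.0632
```

```bash
cat >> h.py <<'E'
def stat(n=16,tag="x"):
    from rig import robot,cams
    from scipy.spatial.transform import Rotation as Ro
    D=[]
    for i in range(n):
        cams.camera("side"); o=robot.get_obs(); R=Ro.from_quat(o["tool_rot"]).as_matrix()
        D.append(np.r_[R.T@o["ft_force"],R.T@o["moment"],o["joint_torque"],o["q"],o["joint_velocities"]])
    D=np.array(D); np.save(f"st_{tag}.npy",D); m=D.mean(0);s=D.std(0)
    for nm,i in (("F",0),("M",3)): print(nm,m[i:i+3].round(4),"sd",s[i:i+3].round(4))
    print("tau",m[6:12].round(4),"sd",s[6:12].round(4))
    goal(.372,.226,.133,-1.16)
E
python3 -c "
from h import *
stat(16,'L1')"
```

```text
F [-0.2362  0.0465  1.9037] sd [0.422  0.4153 0.528 ]
M [-0.0027 -0.01    0.0069] sd [0.0376 0.0256 0.0242]
tau [-1.10000e-02 -3.21117e+01 -9.90670e+00  4.09000e-02 -6.11000e-02
  3.00000e-04] sd [0.0871 0.0251 0.0104 0.0027 0.0009 0.0007]
t 5.8 pos [0.3963 0.1707 0.1331] q [0.15 0.43 1.99 0.   0.72 1.3 ] w 0.0627 tilt 0.0019
 shift [-0.0001 -0.0604  0.0002] turn 0.0008688725103640493
```

send_rows --steps '[0.055,0,-0.06,0,0,0.055,0,-0.06,0,0,0.055,0,-0.06,0,0,0.055,0,-0.06,0,0]'

```text
time: 6.3
position: [0.3729, 0.2251, 0.1333]
tool_rot: [0.979, 0.204, -0.0, -0.001]
ft_force: [-0.0, -0.0, -1.6]
grip_width: 0.0631
```

```bash
python3 -c "
from h import *
stat(10,'L2')"
```

```text
F [0.1739 0.0611 1.7282] sd [0.4929 0.4887 0.3737]
M [-0.0082 -0.0057 -0.0169] sd [0.0295 0.0165 0.019 ]
tau [ 3.45000e-02 -3.24238e+01 -1.00363e+01  3.63000e-02 -7.06000e-02
 -1.10000e-03] sd [0.1014 0.0138 0.0125 0.0032 0.0013 0.0007]
t 6.8 pos [0.3724 0.2256 0.1332] q [0.29 0.43 1.98 0.   0.72 1.44] w 0.0631 tilt 0.0019
 shift [-0.0002 -0.0005  0.0002] turn 0.0006374203934773615
```

send_rows --steps '[0.055,0,-0.06,0,0,0.055,0,-0.06,0,0,0.055,0,-0.06,0,0,0.055,0,0,0,0,0.055,0,0,0,0,0.055,0,0,0,0,0.055,0,0,0,0]'

```text
time: 7.68
position: [0.3719, 0.2257, 0.1332]
tool_rot: [0.979, 0.204, -0.001, -0.001]
ft_force: [-1.0, -0.2, -2.1]
grip_width: 0.0628
```

```bash
python3 -c "
from h import *
stat(10,'L3')"
```

```text
F [ 0.0025 -0.1166  1.6616] sd [0.7128 0.5044 0.666 ]
M [-0.0041 -0.0005  0.008 ] sd [0.0207 0.0207 0.0241]
tau [-7.39000e-02 -3.24069e+01 -1.00377e+01  3.26000e-02 -7.00000e-02
  4.00000e-04] sd [0.1174 0.0157 0.0087 0.0038 0.0009 0.0006]
t 8.18 pos [0.3723 0.2257 0.1332] q [0.29 0.43 1.98 0.   0.72 1.44] w 0.0627 tilt 0.0019
 shift [-0.0001 -0.0004  0.0002] turn 0.0010228642009864064
```

send_rows --steps '[0.055,0,0,0.03,0,0.055,0,0,0.06,0,0.055,0,0,0.085,0,0.055,0,0,0.097,0,0.055,0,0,0.099,0,0.055,0,0,0.099,0,0.055,0,0,0.099,0]'

```text
time: 9.05
position: [0.3728, 0.2261, 0.035]
tool_rot: [0.979, 0.205, 0.001, -0.001]
ft_force: [0.8, 1.3, -2.7]
grip_width: 0.0632
```

```bash
python3 -c "
from h import *
from rig import robot
goal(.372,.226,.0336,-1.16);print(robot.get_obs()['ft_force'])"
```

```text
t 9.05 pos [0.3728 0.2261 0.035 ] q [0.29 0.65 2.05 0.   0.45 1.44] w 0.0632 tilt 0.0022
 shift [-0.0007 -0.0002  0.0014] turn 0.0011458158257051654
[ 0.83830566  1.30860562 -2.68750693]
```

Lower the last 1.5 mm, open, and rise.

send_rows --steps '[0.055,0,0,0.0015,0,0.055,0,0,0.0015,0,0.075,0,0,0.0015,0,0.087,0,0,0.0015,0,0.087,0,0,0.0015,0,0.087,0,0,-0.04,0,0.087,0,0,-0.09,0,0.087,0,0,-0.1,0]'

```text
time: 10.05
position: [0.3743, 0.2264, 0.1375]
tool_rot: [0.979, 0.205, 0.004, -0.001]
ft_force: [-0.0, 0.7, -0.3]
grip_width: 0.087
```

```bash
python3 -c "
from h import *
from rig import robot,cams
goal(.4138,.130,.032,-1.16);
c=cams.camera('side'); 
cv2.imwrite('pics/s5.png',cv2.resize(c['color'][200:340,200:350,::-1],None,fx=4,fy=4,interpolation=cv2.INTER_CUBIC))
X=cloud(c)
"
```

```text
t 10.05 pos [0.3743 0.2264 0.1375] q [0.29 0.43 1.98 0.   0.73 1.44] w 0.087 tilt 0.0074
 shift [-0.0032  0.1043  0.1054] turn 0.001317827356735135
```

View pics/s5.png

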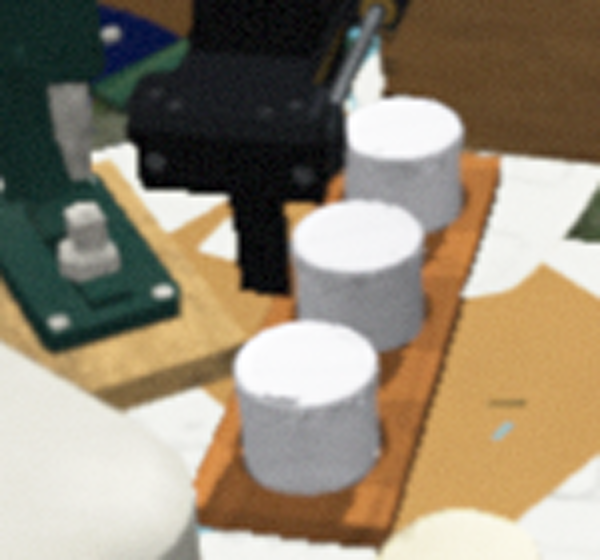

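send_rows --steps '[0.087,-0.002,0.05,0,0,0.087,-0.002,0.1,0,0,0.087,-0.002,0.105,0.02,0,0.087,-0.002,0.105,0.03,0]'

```text
time: 10.6
position: [0.4134, 0.1287, 0.1054]
tool_rot: [0.979, 0.204, 0.001, -0.001]
ft_force: [-0.1, -0.0, -0.6]
grip_width: 0.0873
```

```bash
python3 -c "
from h import *
from rig import robot,cams
cams.camera('side');cams.camera('side');goal(.4140,.130,.033,-1.16);
"
```

```text
t 10.7 pos [0.4126 0.1296 0.1055] q [0.04 0.49 2.02 0.01 0.64 1.2 ] w 0.0869 tilt 0.0034
 shift [0.0014 0.0004 0.0725] turn 0.001431526052867449
```

send_rows --steps '[0.087,0.001,0,0.04,0,0.087,0.001,0,0.065,0,0.087,0.001,0,0.072,0,0.07,0.001,0,0.072,0,0.055,0.001,0,0.072,0,0.055,0.001,0,0.072,0,0.055,0.001,0,0.072,0]' --force 35

```text
time: 11.58
position: [0.4141, 0.1303, 0.0343]
tool_rot: [0.979, 0.205, 0.002, -0.001]
ft_force: [-0.3, 1.6, 5.7]
grip_width: 0.0626
```

```bash
python3 -c "
from h import *
from rig import robot,cams
goal(.4140,.130,.033,-1.16);print(robot.get_obs()['ft_force'])
"
```

```text
t 11.57 pos [0.4141 0.1303 0.0343] q [0.04 0.65 2.05 0.01 0.44 1.2 ] w 0.0626 tilt 0.0044
 shift [-0.0002  0.0003  0.0013] turn 0.0013341741964871812
[-0.25669422  1.6115093   5.6519622 ]
```

send_rows --steps '[0.055,0,0,-0.02,0,0.055,0,0,-0.05,0,0.055,0,0,-0.08,0,0.055,0,0,-0.1,0,0.055,0,0,-0.1,0,0.055,0,0,-0.1,0]'

```text
time: 12.32
position: [0.413, 0.1299, 0.1336]
tool_rot: [0.979, 0.205, 0.001, -0.002]
ft_force: [0.6, -0.2, -2.6]
grip_width: 0.062
```

send_rows --steps '[0.055,0,0.06,0,0,0.055,0,0.06,0,0,0.055,0,0.06,0,0,0.055,0,0,0,0,0.055,0,0,0,0,0.055,0,0,0,0,0.055,0,0,0,0]'

```text
time: 13.2
position: [0.4133, 0.1298, 0.1335]
tool_rot: [0.979, 0.205, 0.001, -0.002]
ft_force: [1.1, 0.3, -2.2]
grip_width: 0.0626
```

```bash
python3 -c "
from h import *
stat(12,'M2')"
```

```text
F [-0.2051  0.0193  3.2852] sd [0.5786 0.4059 0.4511]
M [-0.006  -0.002   0.0052] sd [0.0276 0.028  0.0256]
tau [ 5.3300e-02 -3.2730e+01 -1.0186e+01  5.8000e-02 -5.8400e-02 -5.0000e-04] sd [0.1034 0.0155 0.035  0.0034 0.0036 0.0005]
t 13.8 pos [0.413  0.1298 0.1336] q [0.04 0.43 1.99 0.01 0.72 1.2 ] w 0.0622 tilt 0.0036
 shift [ 0.0009 -0.1046  0.0009] turn 0.0010202901741642734
```

send_rows --steps '[0.055,0,-0.06,0,0,0.055,0,-0.06,0,0,0.055,0,-0.06,0,0,0.055,0,0,0,0,0.055,0,0,0,0,0.055,0,0,0,0,0.055,0,0,0,0]'

```text
time: 14.68
position: [0.4124, 0.1299, 0.1335]
tool_rot: [0.979, 0.204, 0.0, -0.002]
ft_force: [-0.3, 0.3, -2.6]
grip_width: 0.0628
```

```bash
python3 -c "
from h import *
stat(12,'M3')"
```

```text
F [ 0.0784 -0.1633  3.1392] sd [0.5433 0.439  0.4102]
M [0.0051 0.0038 0.0071] sd [0.0197 0.0253 0.0313]
tau [-6.03000e-02 -3.27117e+01 -1.02007e+01  4.39000e-02 -6.45000e-02
  3.00000e-04] sd [0.1123 0.029  0.0206 0.0039 0.0019 0.0004]
t 15.28 pos [0.413  0.1299 0.1336] q [0.04 0.43 1.99 0.01 0.72 1.2 ] w 0.0628 tilt 0.0036
 shift [ 0.0009 -0.1045  0.0009] turn 0.001257579119758656
```

```bash
python3 -c "
import numpy as np
np.set_printoptions(linewidth=200,suppress=True)
for t in ('L1','L2','L3','M2','M3'):
    D=np.load(f'st_{t}.npy'); print(t); print((1e4*D[:,9]).round(0));print((1e4*D[:,10]).round(0)); print(D[:,12:18].mean(0).round(5))
"
```

```text
L1
[333. 360. 382. 396. 409. 419. 423. 427. 428. 429. 427. 425. 423. 422. 419. 419.]
[-636. -612. -602. -599. -599. -601. -603. -606. -608. -611. -613. -614. -617. -617. -618. -619.]
[0.14622 0.43021 1.99322 0.00253 0.71908 1.30259]
L2
[431. 405. 383. 366. 354. 344. 340. 337. 335. 336.]
[-672. -692. -704. -710. -713. -714. -714. -714. -713. -712.]
[0.28465 0.43376 1.98402 0.00258 0.72436 1.44289]
L3
[250. 277. 300. 319. 334. 345. 354. 359. 362. 365.]
[-724. -711. -704. -699. -696. -695. -694. -694. -695. -695.]
[0.28668 0.43371 1.98416 0.00268 0.72441 1.44304]
M2
[656. 633. 611. 595. 580. 570. 561. 556. 553. 550. 550. 550.]
[-480. -542. -574. -591. -601. -605. -607. -606. -605. -602. -600. -598.]
[0.04211 0.43005 1.99079 0.0052  0.71955 1.19767]
M3
[354. 381. 403. 423. 440. 451. 460. 466. 471. 473. 475. 474.]
[-702. -660. -640. -632. -632. -632. -634. -637. -639. -641. -644. -646.]
[0.04355 0.42984 1.99121 0.00524 0.7196  1.19774]
```

send_rows --steps '[0.055,0,0.06,0,0,0.055,0,0.06,0,0,0.055,0,0.06,0,0,0.055,0,0,0,0,0.055,0,0,0,0,0.055,0,0,0,0,0.055,0,0,0,0]'

```text
time: 16.15
position: [0.4134, 0.1298, 0.1337]
tool_rot: [0.979, 0.205, 0.001, -0.001]
ft_force: [0.2, -0.2, -2.8]
grip_width: 0.0627
```

```bash
python3 -c "
from h import *
stat(10,'M4')
D=np.load('st_M4.npy'); print((1e4*D[:,9]).round(0));print((1e4*D[:,10]).round(0))"
```

```text
F [-0.0753  0.2456  2.7953] sd [0.5568 0.3879 0.5874]
M [-0.0064 -0.0076 -0.0188] sd [0.0487 0.0321 0.0341]
tau [ 7.12000e-02 -3.27510e+01 -1.01875e+01  5.77000e-02 -5.60000e-02
 -6.00000e-04] sd [0.1053 0.0269 0.0304 0.0035 0.0031 0.0004]
t 16.65 pos [0.4131 0.1297 0.1336] q [0.04 0.43 1.99 0.01 0.72 1.2 ] w 0.0625 tilt 0.0036
 shift [ 0.0009 -0.1047  0.0009] turn 0.0009063513815832369
[647. 623. 602. 586. 571. 561. 552. 547. 542. 541.]
[-478. -532. -559. -571. -577. -579. -579. -578. -575. -574.]
```

```bash
python3 -c "
from h import *
stat(8,'M5')
D=np.load('st_M5.npy'); print((1e4*D[:,9]).round(0));print((1e4*D[:,10]).round(0))"
```

```text
F [-0.0589 -0.2012  2.8832] sd [0.5514 0.4196 0.4543]
M [ 0.002  -0.0186 -0.0097] sd [0.0346 0.0259 0.0279]
tau [-2.08000e-02 -3.27188e+01 -1.01971e+01  5.44000e-02 -5.68000e-02
 -1.00000e-04] sd [0.0089 0.0015 0.0019 0.0003 0.0002 0.    ]
t 17.05 pos [0.413  0.1299 0.1336] q [0.04 0.43 1.99 0.01 0.72 1.2 ] w 0.0626 tilt 0.0036
 shift [ 0.0009 -0.1045  0.0009] turn 0.001362736947991161
[540. 540. 541. 542. 544. 546. 547. 549.]
[-572. -570. -569. -568. -568. -566. -565. -565.]
```

send_rows --steps '[0.055,0,-0.06,0,0,0.055,0,-0.06,0,0,0.055,0,-0.06,0,0,0.055,0,0,0,0,0.055,0,0,0,0,0.055,0,0,0,0,0.055,0,0,0,0]'

```text
time: 17.92
position: [0.4124, 0.13, 0.1335]
tool_rot: [0.979, 0.205, 0.0, -0.002]
ft_force: [0.6, 0.1, -3.1]
grip_width: 0.0625
```

```bash
python3 -c "
from h import *
stat(18,'M6')
D=np.load('st_M6.npy'); print((1e4*D[:,9]).round(0));print((1e4*D[:,10]).round(0))"
```

```text
F [-0.0401 -0.2457  3.0116] sd [0.3602 0.3745 0.4241]
M [0.0182 0.0013 0.0031] sd [0.0215 0.0224 0.034 ]
tau [-3.41000e-02 -3.27174e+01 -1.01992e+01  4.40000e-02 -6.26000e-02
  1.00000e-04] sd [0.0992 0.0264 0.0168 0.0035 0.0015 0.0004]
t 18.82 pos [0.413  0.1299 0.1336] q [0.04 0.43 1.99 0.01 0.72 1.2 ] w 0.0628 tilt 0.0036
 shift [ 0.0009 -0.1045  0.0009] turn 0.0012623841164660643
[344. 370. 393. 415. 429. 441. 451. 458. 462. 465. 466. 465. 464. 463.
 461. 460. 458. 458.]
[-681. -638. -620. -612. -611. -611. -613. -616. -619. -620. -623. -624.
 -626. -627. -629. -629. -630. -632.]
```

send_rows --steps '[0.055,0.001,0,0.03,0,0.055,0.001,0,0.06,0,0.055,0.001,0,0.085,0,0.055,0.001,0,0.097,0,0.055,0.001,0,0.1,0,0.055,0.001,0,0.1,0,0.055,0.001,0,0.1,0]'

```text
time: 19.7
position: [0.4141, 0.1307, 0.0343]
tool_rot: [0.979, 0.205, 0.001, -0.002]
ft_force: [-1.5, -0.5, 2.1]
grip_width: 0.0628
```

```bash
python3 -c "
from h import *
from rig import robot
goal(.4141,.1303,.0338,-1.16);print(robot.get_obs()['ft_force'])"
```

```text
t 19.7 pos [0.4141 0.1307 0.0343] q [0.04 0.65 2.05 0.01 0.44 1.2 ] w 0.0628 tilt 0.0039
 shift [-0.0002  0.0003  0.0005] turn 0.0013454198293587627
[-1.49013882 -0.49621374  2.1026382 ]
```

send_rows --steps '[0.07,0,0,0,0,0.087,0,0,0,0,0.087,0,0,0,0,0.087,0,0,-0.04,0,0.087,0,0,-0.09,0,0.087,0,0,-0.13,0,0.087,0,0.05,-0.14,-0.18,0.087,0,0.1,-0.14,-0.36]'

```text
time: 20.7
position: [0.4541, 0.0409, 0.1755]
tool_rot: [0.927, 0.375, 0.003, -0.0]
ft_force: [0.2, 0.5, -0.2]
grip_width: 0.0869
```

```bash
python3 -c "
from h import *
from rig import robot,cams
c=cams.camera('side'); 
cv2.imwrite('pics/s6.png',cv2.resize(c['color'][200:340,200:350,::-1],None,fx=4,fy=4,interpolation=cv2.INTER_CUBIC))
goal(.456,.0345,.15,-1.16+1.57080);
"
```

```text
t 20.75 pos [0.4582 0.0355 0.1754] q [-0.17  0.38  1.89  0.    0.86  0.63] w 0.0874 tilt 0.01
 shift [-0.0024 -0.0011  0.0253] turn -1.209996749087137
```

View pics/s6.png

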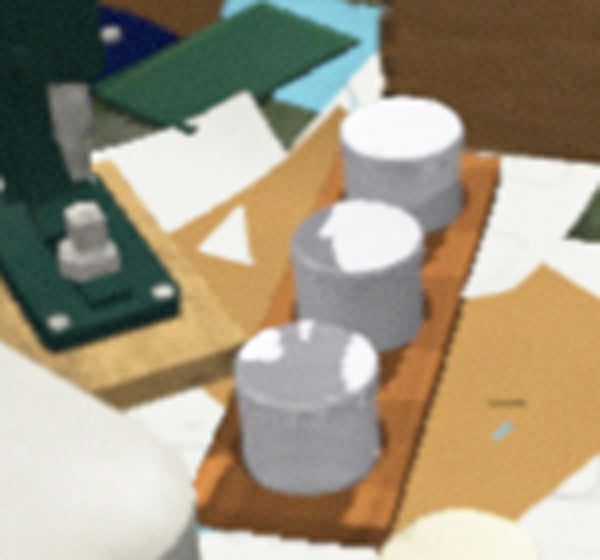

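send_rows --steps '[0.087,-0.002,-0.001,0,-0.18,0.087,-0.002,-0.001,0,-0.36,0.087,-0.002,-0.001,0,-0.54,0.087,-0.002,-0.001,0,-0.72,0.087,-0.002,-0.001,0.02,-0.9,0.087,-0.002,-0.001,0.04,-1.08,0.087,-0.002,-0.001,0.06,-1.21,0.087,-0.002,-0.001,0.06,-1.21]'

```text
time: 21.75
position: [0.4554, 0.035, 0.1142]
tool_rot: [0.549, 0.836, 0.002, 0.003]
ft_force: [-0.4, 0.8, 0.2]
grip_width: 0.087
```

```bash
python3 -c "
from h import *
from rig import robot,cams
t=cams.camera('top');cams.camera('side');goal(.456,.0345,.033,-1.16+1.57080);
cv2.imwrite('pics/t6.png',cv2.resize(t['color'][130:330,200:460,::-1],None,fx=3,fy=3))
c=cams.camera('side'); 
cv2.imwrite('pics/s7.png',cv2.resize(c['color'][180:320,200:350,::-1],None,fx=4,fy=4,interpolation=cv2.INTER_CUBIC))
"
```

```text
t 21.85 pos [0.4567 0.0348 0.1155] q [-0.17  0.49  1.95  0.    0.69 -0.58] w 0.0872 tilt 0.0098
 shift [ 0.0004 -0.0015  0.0825] turn -0.002331325456081279
```

View pics/s7.png

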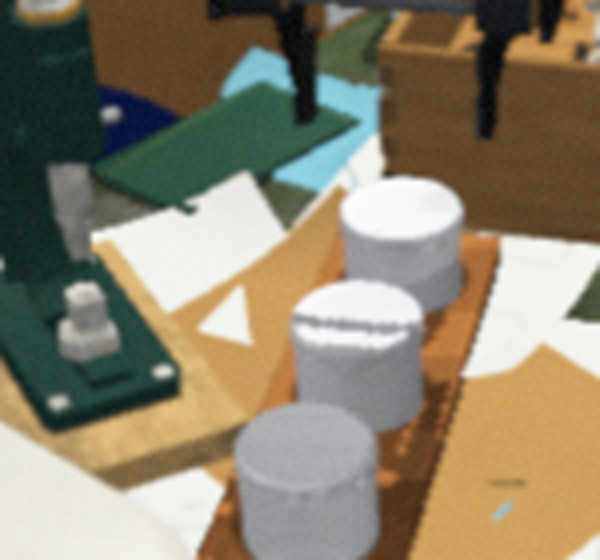

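send_rows --steps '[0.087,0,-0.001,0.04,0,0.087,0,-0.001,0.07,0,0.087,0,-0.001,0.081,0,0.07,0,-0.001,0.081,0,0.055,0,-0.001,0.081,0,0.055,0,-0.001,0.081,0,0.055,0,-0.001,0.081,0]' --force 35

```text
time: 22.78
position: [0.4575, 0.0342, 0.0358]
tool_rot: [0.549, 0.836, 0.003, 0.006]
ft_force: [0.5, -0.1, 6.6]
grip_width: 0.0632
```

```bash
python3 -c "
from h import *
from rig import robot,cams
goal(.456,.0345,.033,-1.16+1.5708);print(robot.get_obs()['ft_force'])
"
```

```text
t 22.77 pos [0.4575 0.0342 0.0358] q [-0.17  0.65  2.    0.    0.48 -0.58] w 0.0632 tilt 0.0126
 shift [ 0.0009 -0.0013  0.0027] turn -0.0016111906340543491
[ 0.47282122 -0.13378312  6.55463562]
```

send_rows --steps '[0.055,0,0,-0.02,0,0.055,0,0,-0.05,0,0.055,0,0,-0.085,0,0.055,0,0,-0.12,0,0.055,0,0,-0.14,0,0.055,0,0,-0.14,0,0.055,0,0,-0.14,0]'

```text
time: 23.65
position: [0.4549, 0.0345, 0.1749]
tool_rot: [0.549, 0.836, 0.002, 0.005]
ft_force: [-0.7, 0.2, -2.0]
grip_width: 0.0627
```

send_rows --steps '[0.055,-0.06,0,0,0,0.055,-0.06,0,0,0,0.055,-0.06,0,0,0,0.055,0,0,0,0,0.055,0,0,0,0,0.055,0,0,0,0,0.055,0,0,0,0]'

```text
time: 24.52
position: [0.4553, 0.0343, 0.1749]
tool_rot: [0.549, 0.836, 0.002, 0.005]
ft_force: [-0.1, -1.1, -3.8]
grip_width: 0.063
```

```bash
python3 -c "
from h import *
stat(18,'R2')
D=np.load('st_R2.npy'); print((1e4*D[:,9]).round(0));print((1e4*D[:,10]).round(0))"
```

```text
F [0.0398 0.1393 2.4399] sd [0.4104 0.4267 0.3496]
M [-0.1094 -0.0414  0.0012] sd [0.0265 0.0323 0.0292]
tau [ 2.46000e-02 -3.26175e+01 -1.29634e+01  3.69000e-02  2.82000e-02
  3.00000e-04] sd [0.0766 0.0267 0.0312 0.003  0.0029 0.0002]
t 25.43 pos [0.4549 0.0346 0.175 ] q [-0.17  0.37  1.9   0.    0.85 -0.58] w 0.063 tilt 0.0108
 shift [ 0.2088 -0.0003  0.0409] turn 1.5691476914834688
[451. 428. 409. 392. 377. 367. 360. 354. 351. 349. 349. 349. 349. 351.
 352. 353. 354. 355.]
[388. 325. 292. 274. 266. 263. 262. 264. 266. 269. 272. 273. 275. 277.
 278. 279. 281. 281.]
```

send_rows --steps '[0.055,0.06,0,0,0,0.055,0.06,0,0,0,0.055,0.06,0,0,0,0.055,0,0,0,0,0.055,0,0,0,0,0.055,0,0,0,0,0.055,0,0,0,0]'

```text
time: 26.3
position: [0.4542, 0.0348, 0.1748]
tool_rot: [0.549, 0.836, 0.002, 0.004]
ft_force: [0.2, 0.9, -2.2]
grip_width: 0.0632
```

```bash
python3 -c "
from h import *
stat(18,'R3')
D=np.load('st_R3.npy'); print((1e4*D[:,9]).round(0));print((1e4*D[:,10]).round(0))"
```

```text
F [0.0683 0.0133 2.4401] sd [0.4984 0.567  0.5367]
M [-1.098e-01 -3.050e-02 -1.000e-04] sd [0.0221 0.0309 0.0227]
tau [-2.77000e-02 -3.25889e+01 -1.29656e+01  3.46000e-02  2.88000e-02
  6.00000e-04] sd [0.0848 0.0391 0.0211 0.0034 0.0018 0.0002]
t 27.2 pos [0.4549 0.0345 0.175 ] q [-0.17  0.37  1.9   0.    0.85 -0.58] w 0.0634 tilt 0.0108
 shift [ 0.2089 -0.0003  0.0408] turn 1.5690374877468027
[252. 279. 301. 321. 336. 348. 357. 363. 367. 369. 370. 370. 369. 367.
 366. 364. 364. 362.]
[221. 271. 293. 303. 306. 305. 303. 299. 296. 293. 291. 289. 287. 286.
 285. 284. 284. 283.]
```

```bash
python3 -c "
from h import *
goal(.4570,.0342,.0355,-1.16+1.5708)"
```

```text
t 27.2 pos [0.4549 0.0345 0.175 ] q [-0.17  0.37  1.9   0.    0.85 -0.58] w 0.0634 tilt 0.0108
 shift [-0.0004  0.0005  0.1395] turn -0.0017625122531974569
```

send_rows --steps '[0.055,0,0.0005,0.035,0,0.055,0,0.0005,0.075,0,0.055,0,0.0005,0.11,0,0.055,0,0.0005,0.13,0,0.055,0,0.0005,0.137,0,0.055,0,0.0005,0.139,0,0.055,0,0.0005,0.1395,0,0.055,0,0.0005,0.1395,0]'

```text
time: 28.2
position: [0.4574, 0.0345, 0.0362]
tool_rot: [0.549, 0.836, 0.003, 0.006]
ft_force: [-0.3, 0.1, -2.6]
grip_width: 0.0631
```

```bash
python3 -c "
from h import *
from rig import robot
goal(.4570,.0342,.0355,-1.16+1.5708);print(robot.get_obs()['ft_force'])"
```

```text
t 28.2 pos [0.4574 0.0345 0.0362] q [-0.17  0.65  2.    0.    0.48 -0.58] w 0.0631 tilt 0.0124
 shift [-0.0001 -0.0005  0.0007] turn -0.0016640505060727673
[-0.30797368  0.07464789 -2.57664089]
```

send_rows --steps '[0.055,0,0,0.001,0,0.07,0,0,0.001,0,0.087,0,0,0.001,0,0.087,0,0,0.001,0,0.087,0,0,-0.04,0,0.087,0,0,-0.09,0,0.087,0,0,-0.13,0,0.087,0,0,-0.13,0.18]'

```text
time: 29.2
position: [0.4579, 0.0344, 0.1693]
tool_rot: [0.623, 0.782, 0.005, 0.009]
ft_force: [-0.1, -0.0, -0.2]
grip_width: 0.0871
```

send_rows --steps '[0.087,0,0,0,0.18,0.087,0,0,0,0.36,0.087,0,0,0,0.54,0.087,0,0,0,0.72,0.087,0,0,0,0.9,0.087,0,0,0,1.08,0.087,0,0,0,1.26,0.087,0,0,0,1.4]'

```text
time: 30.2
position: [0.4576, 0.0345, 0.1692]
tool_rot: [0.981, 0.194, 0.009, 0.003]
ft_force: [0.3, -1.0, -1.0]
grip_width: 0.0872
```

```bash
python3 -c "
from h import *
from rig import robot,cams
c=cams.camera('side'); 
cv2.imwrite('pics/s8.png',cv2.resize(c['color'][200:340,200:350,::-1],None,fx=4,fy=4,interpolation=cv2.INTER_CUBIC))
goal(.414,.130,.12,-1.16)"
```

```text
t 30.25 pos [0.4576 0.0345 0.1692] q [-0.17  0.38  1.91  0.    0.83  1.01] w 0.0867 tilt 0.0197
 shift [-0.0051 -0.1054  0.0481] turn -0.023319784388398768
```

View pics/s8.png

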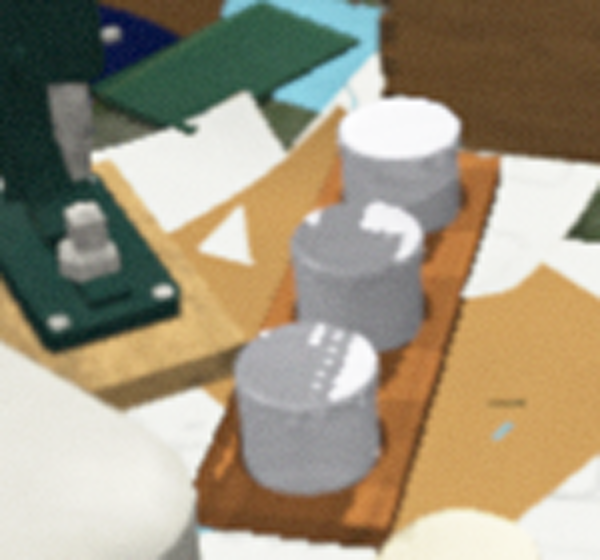

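send_rows --steps '[0.087,-0.0025,-0.05,0,-0.023,0.087,-0.005,-0.1,0.02,-0.023,0.087,-0.005,-0.105,0.05,-0.023,0.087,-0.005,-0.105,0.06,-0.023,0.087,-0.005,-0.105,0.06,-0.023]'

```text
time: 30.88
position: [0.4147, 0.1293, 0.1078]
tool_rot: [0.979, 0.204, 0.009, 0.003]
ft_force: [-0.3, -0.1, 0.3]
grip_width: 0.0868
```

```bash
python3 -c "
from h import *
from rig import robot,cams
cams.camera('side');cams.camera('side')
goal(.414,.130,.0343,-1.16)"
```

```text
t 30.98 pos [0.4155 0.1291 0.1086] q [ 0.05  0.48  2.02 -0.01  0.62  1.21] w 0.0869 tilt 0.0211
 shift [-0.0024 -0.0022  0.0742] turn -0.0010874263776823323
```

send_rows --steps '[0.087,-0.002,-0.002,0.04,0,0.087,-0.002,-0.002,0.065,0,0.087,-0.002,-0.002,0.073,0,0.07,-0.002,-0.002,0.073,0,0.055,-0.002,-0.002,0.073,0,0.055,-0.002,-0.002,0.073,0,0.055,-0.002,-0.002,0.073,0]' --force 35

```text
time: 31.85
position: [0.4149, 0.13, 0.0363]
tool_rot: [0.979, 0.204, 0.011, 0.004]
ft_force: [0.1, 0.2, 6.3]
grip_width: 0.0626
```

send_rows --steps '[0.055,0,0,-0.02,0,0.055,0,0,-0.05,0,0.055,0,0,-0.09,0,0.055,0,0,-0.13,0,0.055,0,0,-0.17,0,0.055,0,0,-0.17,0]'

```text
time: 32.6
position: [0.4126, 0.1307, 0.2086]
tool_rot: [0.979, 0.204, 0.014, 0.004]
ft_force: [-0.1, 0.1, -3.3]
grip_width: 0.0629
```

```bash
python3 -c "
from h import *
from rig import robot,cams
cams.camera('side')
c=cams.camera('side'); cv2.imwrite('pics/s9.png',c['color'][:,:,::-1])
goal(.6456,-.048,.204)"
```

```text
t 32.7 pos [0.4101 0.1304 0.2057] q [ 0.05  0.29  1.93 -0.    0.9   1.21] w 0.0628 tilt 0.0216
 shift [0.1448 0.2575 0.0073] turn None
```

View pics/s9.png

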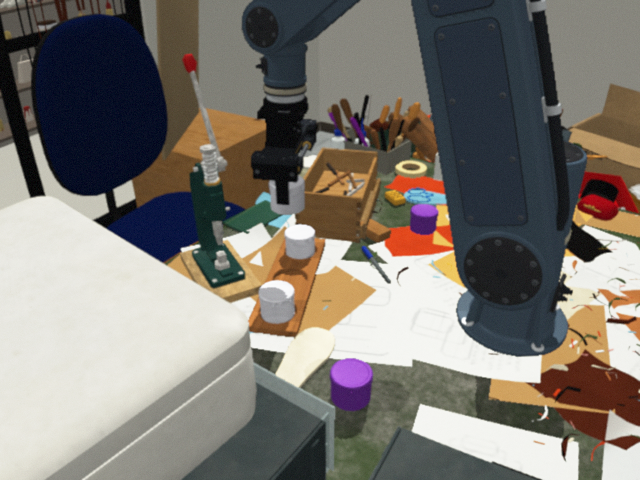

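send_rows --steps '[0.055,0,0.03,0,0,0.055,0,0.07,0,0,0.055,0,0.115,0,0,0.055,0.01,0.16,0.002,0,0.055,0.03,0.205,0.004,0,0.055,0.06,0.24,0.006,0,0.055,0.09,0.255,0.007,0,0.055,0.12,0.2575,0.007,0]'

```text
time: 33.7
position: [0.6225, -0.0588, 0.1999]
tool_rot: [0.979, 0.202, 0.007, 0.002]
ft_force: [-0.6, -0.2, -3.0]
grip_width: 0.0627
```

```bash
python3 -c "
from h import *
goal(.6456,-.048,.208)"
```

```text
t 33.7 pos [ 0.6225 -0.0588  0.1999] q [-0.27  0.55  1.47  0.    1.11  0.89] w 0.0627 tilt 0.0156
 shift [ 0.0256 -0.0007 -0.0077] turn None
```

send_rows --steps '[0.055,0.015,0,-0.005,0,0.055,0.025,0,-0.007,0,0.055,0.025,0,-0.007,0,0.055,0.025,0,-0.007,0,0.055,0.025,0,-0.007,0,0.055,0.025,0,-0.007,0,0.055,0.025,0,-0.007,0,0.055,0.025,0,-0.007,0]'

```text
time: 34.7
position: [0.6453, -0.049, 0.2074]
tool_rot: [0.979, 0.202, 0.008, 0.002]
ft_force: [0.3, -0.3, -2.4]
grip_width: 0.0626
```

```bash
python3 -c "
from h import *
from rig import cams,robot
stat(12,'F1')
D=np.load('st_F1.npy'); print((1e4*D[:,9]).round(0));print((1e4*D[:,10]).round(0))
c=cams.camera('side'); cv2.imwrite('pics/s10.png',cv2.resize(c['color'][140:330,170:410,::-1],None,fx=3,fy=3,interpolation=cv2.INTER_CUBIC))
t=cams.camera('top'); cv2.imwrite('pics/t10.png',cv2.resize(t['color'][80:300,180:440,::-1],None,fx=2.7,fy=2.7,interpolation=cv2.INTER_CUBIC))
goal(.6456,-.048,.208)"
```

```text
F [-0.2493 -0.1442  2.9628] sd [0.5298 0.391  0.4062]
M [ 0.0029 -0.0004 -0.0043] sd [0.0296 0.0383 0.025 ]
tau [-5.30000e-03 -4.77578e+01 -1.86831e+01  7.20000e-02 -1.00400e-01
  9.00000e-04] sd [0.0047 0.0086 0.0013 0.0003 0.0001 0.    ]
t 35.3 pos [ 0.6454 -0.0489  0.2073] q [-0.25  0.57  1.4   0.    1.16  0.91] w 0.0627 tilt 0.0157
 shift [-0.1429 -0.3613  0.0696] turn -0.0029859990942104897
[716. 716. 716. 717. 720. 720. 723. 722. 724. 725. 723. 725.]
[-1003. -1004. -1004. -1004. -1004. -1003. -1004. -1004. -1003. -1004.
 -1005. -1003.]
t 35.4 pos [ 0.6453 -0.0489  0.2073] q [-0.25  0.57  1.4   0.    1.16  0.91] w 0.0626 tilt 0.0156
 shift [ 0.0006 -0.0007 -0.0007] turn None
```

View pics/s10.png

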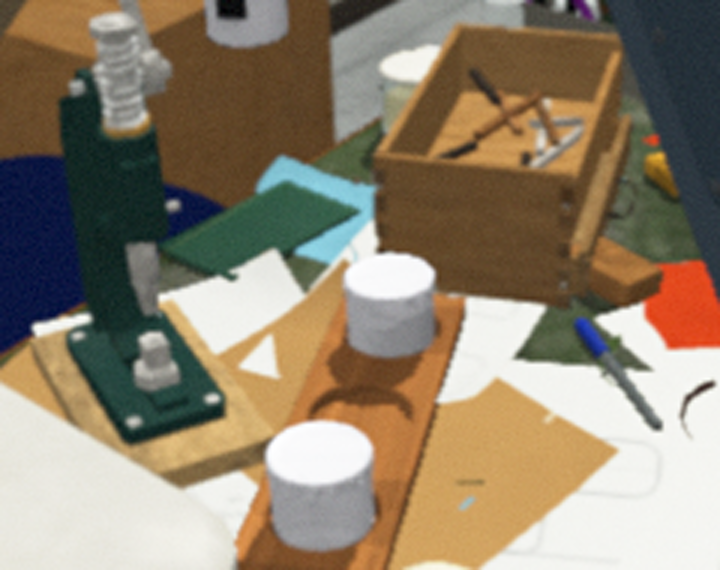

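View pics/t10.png

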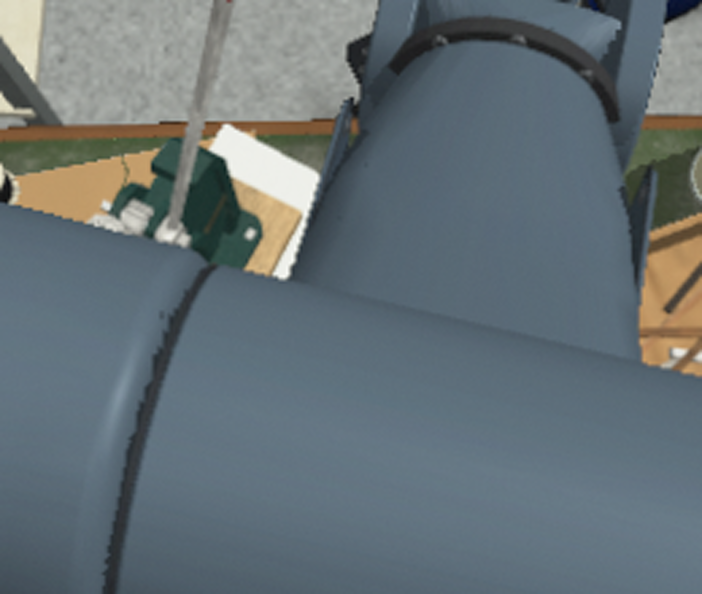

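```bash
python3 -c "
from rig import robot,hand_in
import numpy as np
o=robot.get_obs();print(o['time'],o['position'],np.abs(o['joint_velocities']).max(),o['grip_width'])
print(hand_in())"
```

```text
35.4 [ 0.64533134 -0.04889868  0.20726972] 0.0009492059453906001 0.06258413184048742
the job is handed in; nothing more can be done
None
```

I lifted, shook and re-seated all three tins from left to right. I then took the middle one, which showed the die, and handed the job in at 35.4 s holding it over the glass plate. No verdict was reported.

**Which tin rattles:** The wrist moment reading was too noisy, so I compared joint torques 4 and 5 in the same pose after stopping from the left and from the right.
- **Middle tin:** settled torques differed by about 0.009 and 0.007 N m, in both rounds. That corresponds to a die shifting roughly 13–16 mm.
- **Left and right tins:** no change beyond the settling drift, which was about 0.002–0.003 N m and in the opposite direction. The left tin's reading was shorter, so it had not fully settled.

**Last checks:**
- **Held tin:** the tool is about 1 mm from the measured plate middle, at z = 0.207 m. Tilt is 0.016 rad, joint speeds are below 0.001 rad/s, and the fingers rest on the tin at 62.6 mm with a 35 N grip setting.
- **Other tins:** in the side camera both stand upright in their pockets. The right one sits about 1 pixel (about 2 mm) off its starting place, within the pocket's play.

**Not confirmed:** the arm hid the plate from the top camera in the final pose, so I did not confirm the tin's position over it from above. I did not re-measure the bystanders; the arm never went near them.

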